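Load the dry bath and wind its timer

TASK

Lift the cover off the dry bath and lay it flat on the blue mat, then stand every white-capped sample jar upright in the bath's well, including the one hidden in the bay, after standing the big bottle in front of it aside, upright on the bench. When all the jars are in, seat the cover back flat over its two pins and let go, and only then wind the timer with at least two full strokes: swing its lever right to the stop and let it spring all the way home each time. Knock nothing over.

Things in the scene. Friction and masses are not known exactly. Their poses are not given: they have to be found in the camera images.
- jarA_mid (a point): (may be absent) brown glass sample jar with a white screw cap and a white label band, a squat cylinder 42 diameter (cap 40 diameter, the top 12 mm) and 40 tall, about 90 g; the point is its centre, 20 above its underside; z is up along the jar
- jarB_mid (a point): (may be absent) brown glass sample jar with a white screw cap and a white label band, a squat cylinder 42 diameter (cap 40 diameter, the top 12 mm) and 40 tall, about 90 g; the point is its centre, 20 above its underside; z is up along the jar
- jarC_mid (a point): (may be absent) brown glass sample jar with a white screw cap and a white label band, a squat cylinder 42 diameter (cap 40 diameter, the top 12 mm) and 40 tall, about 90 g; the point is its centre, 20 above its underside; z is up along the jar
- jarD_mid (a point): (always present) hidden in the bottle bay behind the reagent bottle: brown glass sample jar with a white screw cap and a white label band, a squat cylinder 42 diameter (cap 40 diameter, the top 12 mm) and 40 tall, about 90 g; the point is its centre, 20 above its underside; z is up along the jar
- front_bottle_cap (a point): larger brown reagent bottle that fills the mouth of the bottle bay: body 60 diameter and 75 tall, shoulder tapering to 90, black cap 38 diameter from 90 to 122 (the top), 300 g; the point is on its axis 108 above its underside, in the cap; z is up along the bottle
- bay: fixed white bottle bay: a base 160 x 86 and 4 thick with two side walls and a clear back wall, 70 tall from the bench; origin at bench level. x points from its open mouth (at x = -85) to the back wall (inner face at x = 75); side walls' inner faces at y = +-39. The jar stands about at x = 25, the bottle about at x = -35, only some 9 mm apart, both on the 4 mm base
- bath: fixed white and steel dry heating bath, 232 (x) x 182 (y) x 120 tall, origin at bench level under the middle of its well; a control head 112 tall continues it 55 further along +x. Rectangular well 180 (x) x 130 (y), its floor 66 above the bench, its rim 120. Two brass pins, 8 diameter and 16 tall with tapered tips, stand on the rim at (100, 75) and (-100, -75)
- cover_grip (a point): loose aluminium cover plate of the bath, 228 (x) x 178 (y) x 6, 450 g, with two 13 mm holes at (100, 75) and (-100, -75) that drop over the pins (either way round). A black bar handle along the plate's x, 110 long, 14 wide, 14 tall, stands over its middle; the point is the bar's centre, 36 above the plate's underside, 17 clear beneath the bar. Seated, this point is 156 above the bench
- mat: fixed blue mat on the bench, 200 (x) x 230 (y) x 3 thick, origin at its centre on the bench: resting place for the cover, whose long side fits along the mat's y
- sample_mat: fixed white mat, 160 (x) x 200 (y) x 3 thick, origin at its centre on the bench; the loose sample jars stand on it, or close by
- timer_pivot (a point): wind-up interval timer, a fixed pale grey box 120 x 120 x 70; the point is at the centre of its top, on the vertical axis of its lever
- timer_lever (a joint): angle (rad) of the timer's sprung steel winding lever, which swings level over the box top: 0 at home, 1.2 at its stop, growing counter-clockwise seen from above. A spring pulls it back to 0 when let go; it takes about 1 N sideways at the post to start and 3 N at the stop
- lever_post (a point): red upright post on the end of that lever, 16 diameter and 45 tall, from 82 to 127 above the bench, 80 from the pivot; the point is 106 above the bench. The post passes the robot's side of the box: seen from the pivot it starts at 2.54 rad from the timer's x axis and ends at 3.74
- flask: conical glass flask, 80 diameter at the foot, 120 tall; leave alone
- beaker: glass beaker, 60 diameter, 75 tall; leave alone
- stock0_cap (a point): spare reagent bottle like the one in the bay, at the side of the bench; leave alone
- stock1_cap (a point): another spare reagent bottle; leave alone
- wash_bottle: white plastic bottle with a red cap, 60 diameter, 150 tall; leave alone
Things that resemble listed ones, but are neither listed nor needed, are in the scene too. Leave any purple look-alike of the part that bears jarC_mid alone. Leave any orange look-alike of the part that bears timer_pivot alone.

How it is judged:
By the outcome, as a careful person would: the job done as asked, in the order asked, and still so for the second after the job is handed in, with the robot touching nothing.
Of jarA, jarB, jarC only 1 to 3 are there at a start; the rules pass over those that are not, and their reading is None.
At some moment in a run one of jarA, jarB, jarC may be knocked a few centimetres aside while the robot is not near it.
It also fails if it takes over 210 s, if anything falls off the work surface, if the arm or the gripper's body presses on something with over 40 N, if the wrist force passes 120 N, or if a joint passes its speed limit or range.

ROBOT

A 7-joint arm with a two-finger parallel gripper is mounted at the origin on the work surface. World frame = base frame: x ahead of the robot, y to its left, z up, the work surface at z = 0. Lengths are in m, angles in rad, forces in N, time in s.
With the tool pointing down it reaches from about 0.4 to 0.875 m from the base axis. Payload 19.3 kg.
Tool frame: the origin (TCP) lies at the very end of the fingers, on their centre line; the grasp point (between the pads) lies 19 mm behind it; x points along the fingers, z is the direction in which the jaws open and shut, and the axes are right-handed (so a half turn about x gives the same grasp; the last joint's range is limited). The gripper opens to 85 mm and grips with 20 to 120 N. Pads are 22 mm wide; open, the fingers measure 114 mm over their backs; the gripper's body (76 mm by 85 mm) begins 54 mm behind the grasp point. The pads swing forward as they close: fully open they stand 13 mm farther back than shut.
Start: joints at [-1.178, 0.521, -0.036, 1.599, 0.021, 1.021, -0.113], TCP at [0.279, 0.559, 0.231] pointing down, gripper open.
Joint ranges: [-2.91, 2.91], [-0.3, 2.13], [-1.5, 1.42], [0.17, 2.43], [-1.26, 4.41], [0.16, 1.93], [-2.52, 2.52]. Speed limits (rad/s): [1.89, 1.89, 2.39, 2.39, 3.01, 3.01, 3.01].

INTERFACE

Orientations are given as a rotation vector (axis times angle).
In Python, from workcell import ctrl gives the robot as it stands. Calls block until the motion is done:
- ctrl.move_to(position, orientation): joint-space move of the TCP to a pose.
- ctrl.movel(position, velocity=0.15, rot=None, until_force=None): straight line of the TCP; rot=None keeps the orientation; velocity is the mean speed in m/s. With until_force (N) it stops when the force on the tool has changed by that much, and returns True; else False.
- ctrl.move_j(angles): joint-space move.
- ctrl.set_gripper(opening): opening from 0.0 (shut) to 1.0 (fully open); the grip force is fixed at half the most; returns when the fingers have stopped.
- ctrl.wait(seconds).
- ctrl.inverse_kinematics(position, orientation): joint angles nearest the present ones, or None.
- ctrl.get_state(): the state.
- ctrl.snapshot(name): name is "scene" or "top" or "wrist"; returns the picture (420x560x3 uint8, red, green, blue); there is no depth.
- ctrl.camera_params(name): a dict with "fx", "fy", "cx", "cy" (pixels), "camera_from_world" (4x4, takes a point from world to camera coordinates); the wrist camera has in their place "tool_from_camera" (4x4, takes a point from camera to tool coordinates, whose origin is the TCP and whose axes are the tool frame's). Camera axes: x right, y down, z forward; pixel columns grow to the right and rows downward; lengths in m; the calibration is good to about 2 mm. A picture is of the moment at which its call begins: read the wrist's pose just before it. camera_params takes no time and is no camera call.
A pose or a line that the arm cannot do raises ctrl.Unreachable and nothing moves.
- ctrl.close_job(): hands the job in, once; it reports no verdict.
The state is a dict: "time": time; "qpos": joint angles; "dq": joint speeds; "tau": joint torques, N m; "eef_pos": TCP position; "tcp_rot": TCP orientation; "wrist_force": force on the tool from outside, world axes, zero at the start; "ft_torque": the same for the moment, N m; "grip_width": opening from 0.0 (shut) to 1.0 (fully open).
Only numpy, scipy, OpenCV 4.12 (cv2) and the standard library are available. Lean on these libraries where they do the work, as an engineer would, in place of code of your own. Each camera call takes 0.05 s, during which the arm holds its last target.

## Working session

There is one attempt and no reset: what is moved stays moved. The work goes in short steps, each a Python script; the robot and the scene stay as the last script left them, time stands still between calls to the robot, and variables do not carry over. Pictures are saved under pics/ and viewed, and the job is handed in when it is done.

```bash
mkdir -p pics; ls; python3 - <<'E'
from workcell import ctrl
import cv2,numpy as np
s=ctrl.get_state();print(s)
for n in("scene","top","wrist"):
    im=ctrl.snapshot(n);cv2.imwrite(f"pics/0_{n}.png",cv2.cvtColor(im,cv2.COLOR_RGB2BGR))
    print(n,ctrl.camera_params(n))
E
```

```text
pics
{'time': 0.0, 'qpos': array([-1.17819319,  0.52202227, -0.03632999,  1.60000975,  0.02122072,
        1.02106898, -0.11280148]), 'dq': array([ 6.30230802e-04,  2.42867955e-04, -2.15942309e-04, -1.25539753e-04,
       -4.03015306e-05,  1.32289992e-04, -5.01099354e-05]), 'tau': array([ 6.77204844e-04, -9.27104974e+01,  1.98045239e+00, -3.69926727e+01,
        1.79423840e-02,  8.29517405e-03,  4.94807352e-05]), 'eef_pos': array([0.27892454, 0.55893784, 0.23071993]), 'tcp_rot': array([-0.86257623,  1.39420945,  0.86147877]), 'wrist_force': array([0.27691499, 0.65222927, 1.05027223]), 'ft_torque': array([ 0.04637123, -0.03662026,  0.03072124]), 'grip_width': 0.9945811675041403}
scene {'fx': 398.40614161896184, 'fy': 398.40614161896184, 'cx': 279.24137515241347, 'cy': 209.1850526087058, 'camera_from_world': array([[ 0.36111269,  0.93240134,  0.0150123 , -0.15464843],
       [ 0.48639596, -0.17459378, -0.8561168 , -0.13113415],
       [-0.7956234 ,  0.31645656, -0.51656427,  1.51587225],
       [ 0.        ,  0.        ,  0.        ,  1.        ]])}
top {'fx': 435.94993202021203, 'fy': 435.94993202021203, 'cx': 272.359759394661, 'cy': 211.91376413058765, 'camera_from_world': array([[-0.0204264 , -0.99954161, -0.02234559,  0.01651645],
       [-0.99723207,  0.0219672 , -0.07103271,  0.4846856 ],
       [ 0.07149102,  0.0208328 , -0.99722366,  1.67926505],
       [ 0.        ,  0.        ,  0.        ,  1.        ]])}
wrist {'fx': 308.08828084046394, 'fy': 308.08828084046394, 'cx': 281.0322172143473, 'cy': 212.8344327639675, 'tool_from_camera': array([[-2.64688992e-04, -3.14051938e-01,  9.49405767e-01,
        -1.43886055e-01],
       [ 4.66548295e-04, -9.49405736e-01, -3.14051798e-01,
         7.97041223e-02],
       [ 9.99999856e-01,  3.59817588e-04,  3.97817643e-04,
         1.76272065e-04],
       [ 0.00000000e+00,  0.00000000e+00,  0.00000000e+00,
         1.00000000e+00]])}
```

View pics/0_top.png

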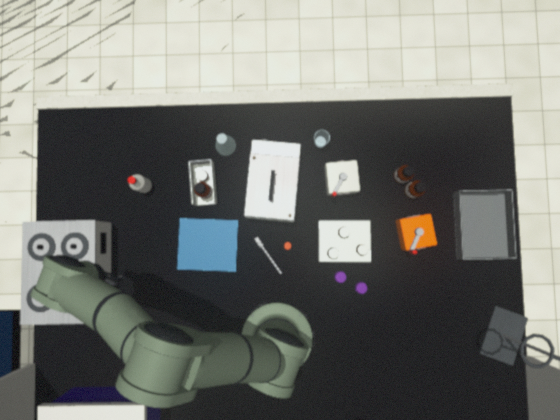

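View pics/0_scene.png

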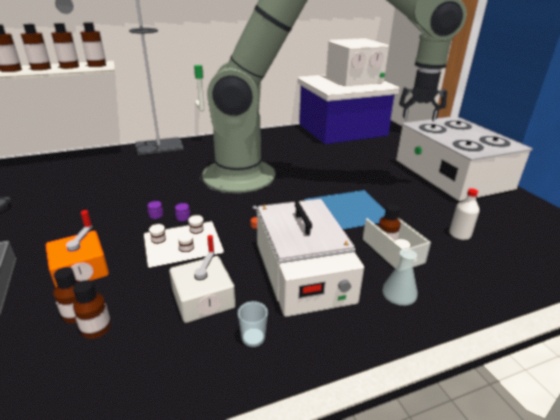

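View pics/0_wrist.png

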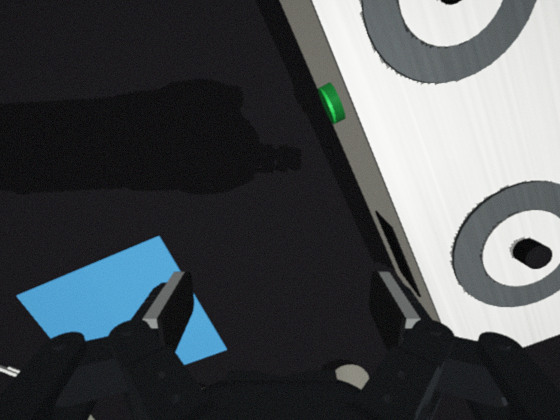

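```bash
cat > h.py <<'E'
from workcell import ctrl
import cv2,numpy as np
from scipy.spatial.transform import Rotation as R
def save(n,im,roi=None,k=1):
    if roi: im=im[roi[1]:roi[3],roi[0]:roi[2]]
    im=cv2.resize(im,None,fx=k,fy=k,interpolation=cv2.INTER_CUBIC)
    cv2.imwrite(f"pics/{n}.png",cv2.cvtColor(im,cv2.COLOR_RGB2BGR))
def cam(name,st=None):
    p=ctrl.camera_params(name)
    if name!="wrist": T=np.linalg.inv(p["camera_from_world"])
    else:
        st=st or ctrl.get_state(); W=np.eye(4);W[:3,:3]=R.from_rotvec(st["tcp_rot"]).as_matrix();W[:3,3]=st["eef_pos"]
        T=W@p["tool_from_camera"]
    return p,T
def ray(name,uv,z,c=None):
    p,T=c or cam(name)
    d=T[:3,:3]@np.array([(uv[0]-p["cx"])/p["fx"],(uv[1]-p["cy"])/p["fy"],1.]);o=T[:3,3]
    return o+d*(z-o[2])/d[2]
def proj(name,P,c=None):
    p,T=c or cam(name); q=np.linalg.inv(T)@np.append(P,1); return np.array([p["fx"]*q[0]/q[2]+p["cx"],p["fy"]*q[1]/q[2]+p["cy"]])
def snap(name,fn,roi=None,k=1):
    c=cam(name); im=ctrl.snapshot(name); save(fn,im,roi,k); np.savez(f"pics/{fn}.npz",im=im,T=c[1]); return im,c
def rotdown(a):
    # tool x down; jaw axis (tool z) along (cos a, sin a)
    x=np.array([0,0,-1.]);z=np.array([np.cos(a),np.sin(a),0]);y=np.cross(z,x)
    return R.from_matrix(np.stack([x,y,z],1)).as_rotvec()
E
python3 - <<'E'
from h import *
im=cv2.cvtColor(cv2.imread("pics/0_top.png"),cv2.COLOR_BGR2RGB)
save("1a",im,(170,110,310,290),4) 
save("1b",im,(300,110,450,310),3)
im=cv2.cvtColor(cv2.imread("pics/0_scene.png"),cv2.COLOR_BGR2RGB)
save("1c",im,(230,170,440,320),3.8)
save("1d",im,(30,180,280,350),3.2)
E
```

```text
(no output)
```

View pics/1a.png

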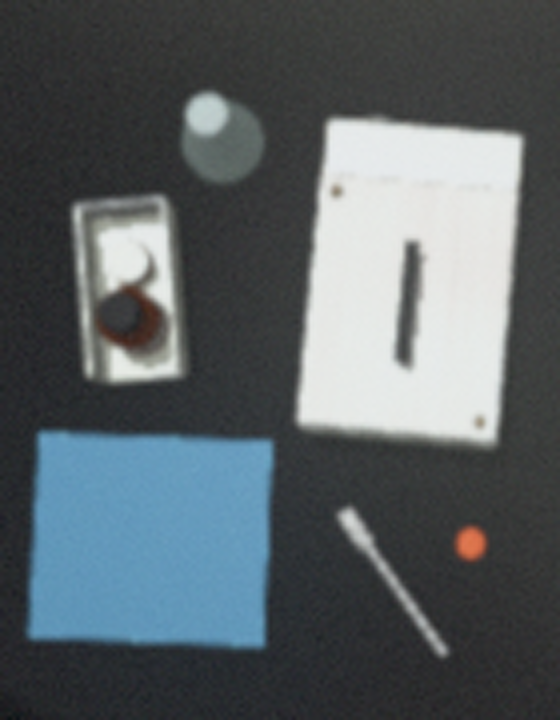

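View pics/1b.png

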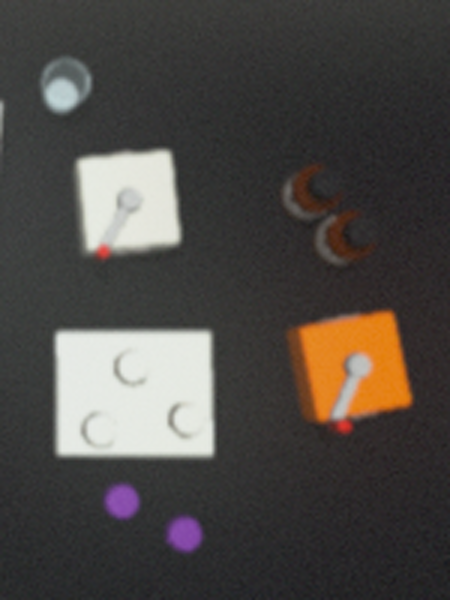

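View pics/1c.png

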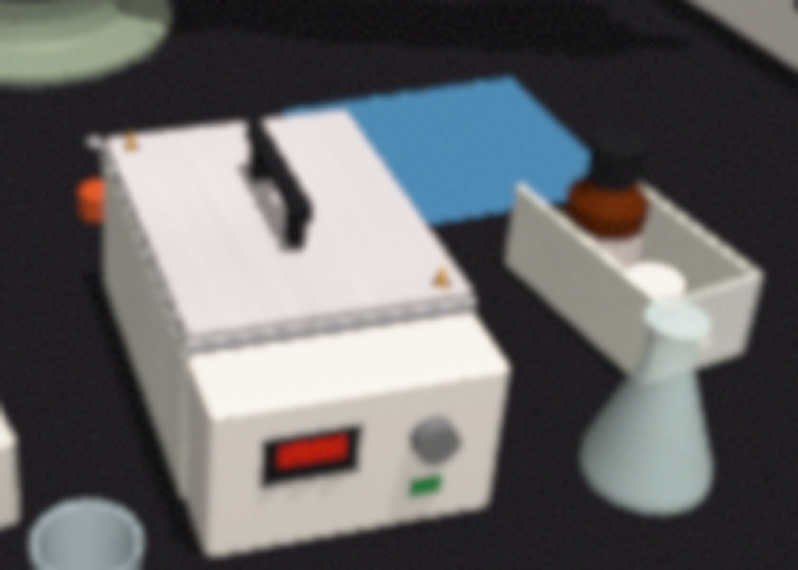

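View pics/1d.png

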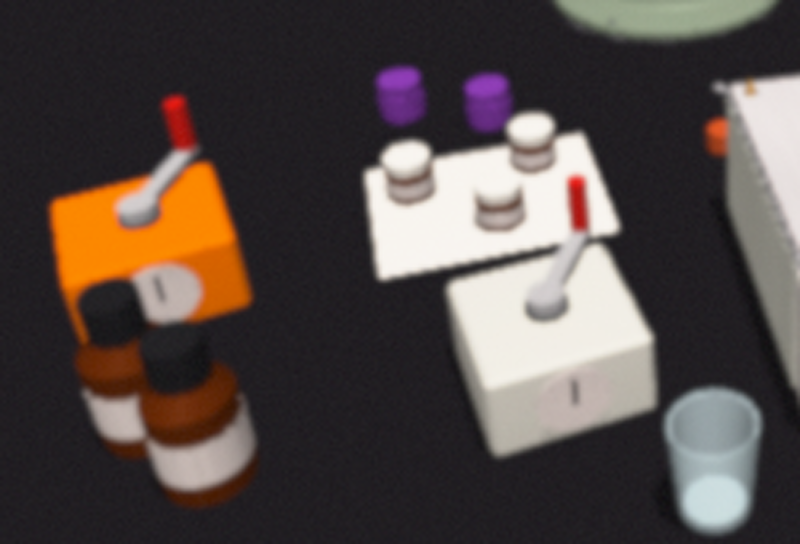

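```bash
python3 - <<'E'
from h import *
c=cam("top")
A=lambda u,v,z:ray("top",((u+.5)/4-.5+170,(v+.5)/4-.5+110),z,c)
B=lambda u,v,z:ray("top",((u+.5)/3-.5+300,(v+.5)/3-.5+110),z,c)
np.set_printoptions(precision=4,suppress=True)
print("base axis?")
print("handle",A(413,243,.163),A(403,367,.163))
p1,p2=A(336,190,.136),A(479,421,.136);print("pins",p1,p2,(p1+p2)/2,np.linalg.norm(p1-p2), np.arctan2(*(p1-p2)[[1,0]])-np.arctan2(75,100))
print("mat",*[A(u,v,.003) for u,v in [(38,431),(273,439),(265,648),(27,638)]])
print("bay",*[A(u,v,.07) for u,v in [(72,205),(165,196),(187,376),(87,382)]])
print("bottlecap",A(122,310,.122),"jarD",A(125,259,.044))
print("flask",A(222,145,0.0),"tool",A(345,515,.01))
print("timer",B(130,199,.085),"post",B(103,253,.127),"post2",B(345,426,.127))
print("jars",*[B(u,v,.043) for u,v in [(131,367),(99,429),(186,420)]])
print("purple",*[B(u,v,.043) for u,v in [(122,502),(185,534)]])
print("redcap",A(470,543,.02))
print("beaker",B(66,85,0.02),"timer corners",*[B(u,v,.07) for u,v in [(77,157),(172,150),(181,240),(88,253)]])
E
```

```text
base axis?
handle [ 0.6236 -0.0017  0.163 ] [0.5123 0.0095 0.163 ]
pins [0.6787 0.0681 0.136 ] [ 0.4643 -0.0575  0.136 ] [0.5715 0.0053 0.136 ] 0.2484532395316096 -0.1132244976363862
mat [0.4725 0.3744 0.003 ] [0.4596 0.1426 0.003 ] [0.256  0.1534 0.003 ] [0.2701 0.3862 0.003 ]
bay [0.6837 0.3248 0.07  ] [0.6902 0.2356 0.07  ] [0.5173 0.2165 0.07  ] [0.5137 0.3116 0.07  ]
bottlecap [0.5747 0.268  0.122 ] jarD [0.6347 0.2793 0.044 ]
flask [0.7541 0.1894 0.    ] tool [0.3836 0.0727 0.01  ]
timer [ 0.6091 -0.2625  0.085 ] post [ 0.5375 -0.2217  0.127 ] post2 [ 0.3228 -0.5041  0.127 ]
jars [ 0.4005 -0.2629  0.043 ] [ 0.323  -0.2201  0.043 ] [ 0.3321 -0.3301  0.043 ]
purple [ 0.2309 -0.2462  0.043 ] [ 0.1895 -0.3238  0.043 ]
redcap [ 0.354  -0.0482  0.02  ]
beaker [ 0.7712 -0.1932  0.02  ] timer corners [ 0.6664 -0.1996  0.07  ] [ 0.6724 -0.3194  0.07  ] [ 0.5579 -0.3268  0.07  ] [ 0.5442 -0.2099  0.07  ]
```

```bash
python3 - <<'E'
from h import *
np.set_printoptions(precision=3,suppress=True)
def t(n,p,a):
    for aa in (a,a+np.pi,a-np.pi):
        q=ctrl.inverse_kinematics(p,rotdown(aa)); print(n,p,round(aa,2),q)
t("cover",[.57,.0045,.14],1.46)
t("coverhi",[.57,.0045,.35],1.46)
t("mat",[.3646,.2642,.023],-.055)
t("bottle",[.575,.268,.095],1.46)
t("aside",[.48,.44,.09],0)
t("jarD",[.635,.279,.01],-.11)
t("jarw",[.62,-.03,.07],-.11)
for a in(0,.8,1.57,-.8):
  t("jar",[.323,-.22,.01],a)
E
```

```text
cover [0.57, 0.0045, 0.14] 1.46 [-0.165  0.551  0.075  1.833 -0.057  0.759  1.4  ]
cover [0.57, 0.0045, 0.14] 4.6 [-0.543  0.644  0.632  1.853 -0.511  0.812 -1.327]
cover [0.57, 0.0045, 0.14] -1.68 [-0.543  0.644  0.632  1.853 -0.511  0.812 -1.327]
coverhi [0.57, 0.0045, 0.35] 1.46 [-0.295  0.336  0.249  1.599 -0.087  1.217  1.43 ]
coverhi [0.57, 0.0045, 0.35] 4.6 [-0.667  0.42   0.8    1.617 -0.315  1.239 -1.488]
coverhi [0.57, 0.0045, 0.35] -1.68 [-0.667  0.42   0.8    1.617 -0.315  1.239 -1.488]
mat [0.3646, 0.2642, 0.023] -0.06 [-0.853  0.636  0.124  2.191 -0.23   0.326 -0.59 ]
mat [0.3646, 0.2642, 0.023] 3.09 [-0.488  0.642 -0.35   2.173  0.542  0.41   1.809]
mat [0.3646, 0.2642, 0.023] -3.2 [-0.488  0.642 -0.35   2.173  0.542  0.41   1.809]
bottle [0.575, 0.268, 0.095] 1.46 [-0.486  0.697 -0.066  1.676  0.061  0.77   0.88 ]
bottle [0.575, 0.268, 0.095] 4.6 [-0.894  0.787  0.577  1.7   -0.555  0.824 -1.746]
bottle [0.575, 0.268, 0.095] -1.68 [-0.894  0.787  0.577  1.7   -0.555  0.824 -1.746]
aside [0.48, 0.44, 0.09] 0 [-0.961  0.739  0.2    1.64  -0.191  0.781 -0.676]
aside [0.4
[... 917 characters left out ...]
 0.543  0.618 -0.123  2.329  0.348  0.21   0.902]
jar [0.323, -0.22, 0.01] 3.94 [ 0.023  0.734  0.565  2.354 -1.231  0.39  -0.674]
jar [0.323, -0.22, 0.01] -2.34 [ 0.023  0.734  0.565  2.354 -1.231  0.39  -0.674]
jar [0.323, -0.22, 0.01] 1.57 [ 0.693  0.628 -0.312  2.322  0.709  0.28   1.318]
jar [0.323, -0.22, 0.01] 4.71 [ 0.386  0.626  0.076  2.337 -0.243  0.186 -0.885]
jar [0.323, -0.22, 0.01] -1.57 [ 0.386  0.626  0.076  2.337 -0.243  0.186 -0.885]
jar [0.323, -0.22, 0.01] -0.8 [ 0.458  0.62  -0.015  2.333  0.046  0.189 -0.4  ]
jar [0.323, -0.22, 0.01] 2.34 [ 0.66   0.624 -0.27   2.323  0.646  0.262  2.152]
jar [0.323, -0.22, 0.01] -3.94 [ 0.66   0.624 -0.27   2.323  0.646  0.262  2.152]
```

```bash
python3 - <<'E'
from h import *
ctrl.move_to([.57,.0045,.34],rotdown(1.46))
im,c=snap("wrist","2w"); print(ctrl.get_state()["time"],ctrl.get_state()["eef_pos"])
snap("top","2t")
E
```

```text
2.4667 [0.57002733 0.00538403 0.33982295]
```

View pics/2w.png

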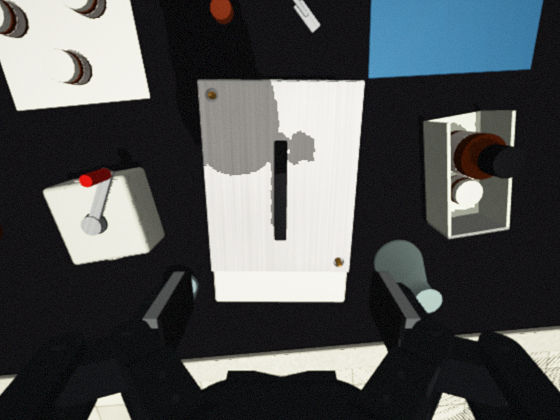

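```bash
python3 - <<'E'
from h import *
np.set_printoptions(precision=4,suppress=True)
d=np.load("pics/2w.npz");c=(ctrl.camera_params("wrist"),d["T"])
r=lambda u,v,z:ray("wrist",(u,v),z,c)
im=d["im"]
m=(im.max(2)<60)[120:260,255:305]
n,l,s,ce=cv2.connectedComponentsWithStats(m.astype(np.uint8));print(s[1:],ce[1:])
i=1+np.argmax(s[1:,4]);ys,xs=np.where(l==i)
box=cv2.minAreaRect(np.stack([xs+255,ys+120],1).astype(np.float32));print(box)
for p in cv2.boxPoints(box):print(p,r(p[0],p[1],.163))
p1,p2=r(338,261,.134),r(211,94,.134);print(p1,p2,(p1+p2)/2,np.linalg.norm(p1-p2),np.arctan2(*(p1-p2)[[1,0]])-np.arctan2(75,100))
print("timer piv",r(94,224,.083),"post",r(82,181,.127),r(108,174,.127))
print("jarD",r(467,188,.044),"bottle cap",r(510,161,.126))
print("plate corners",[r(u,v,.126)[:2] for u,v in [(198,80),(364,80),(351,271),(210,271)]])
print("bay",[r(u,v,.07)[:2] for u,v in [(424,122),(515,110),(510,229),(450,238)]])
E
```

```text
[[  19   21   13   99 1186]] [[24.7218 68.9266]]
((279.9999694824219, 189.99996948242188), (11.999998092651367, 97.99998474121094), 0.0)
[274. 239.] [ 0.6263 -0.0087  0.163 ]
[274. 141.] [0.5189 0.0038 0.163 ]
[286. 141.] [0.5202 0.0159 0.163 ]
[286. 239.] [0.6277 0.0047 0.163 ]
[0.6772 0.0659 0.134 ] [ 0.4657 -0.0578  0.134 ] [0.5715 0.004  0.134 ] 0.24500239587965314 -0.11395939686988177
timer piv [ 0.6104 -0.2597  0.083 ] post [ 0.5431 -0.2276  0.127 ] [ 0.5383 -0.1948  0.127 ]
jarD [0.627  0.2733 0.044 ] bottle cap [0.5745 0.2719 0.126 ]
plate corners [array([ 0.4498, -0.0708]), array([0.4692, 0.1058]), array([0.6978, 0.0832]), array([ 0.6777, -0.0996])]
bay [array([0.5243, 0.1959]), array([0.5222, 0.3107]), array([0.6872, 0.3243]), array([0.6919, 0.2393])]
```

```bash
python3 - <<'E'
from h import *
np.set_printoptions(precision=4,suppress=True)
rt=rotdown(1.459)
ctrl.movel([.572,.0042,.20],velocity=.2,rot=rt)
print(ctrl.movel([.572,.0042,.139],velocity=.1,rot=rt,until_force=15))
ctrl.set_gripper(0.0)
s=ctrl.get_state();print(s["eef_pos"],s["tcp_rot"],rt,s["wrist_force"],s["grip_width"],s["time"])
np.save("grasp_cover.npy",np.r_[s["eef_pos"],s["tcp_rot"]])
snap("scene","3s",(200,100,480,310),2.8)
E
```

```text
False
[0.5721 0.0042 0.1392] [-1.1264  1.2598  1.1262] [-1.1265  1.26    1.1265] [-1.8144  0.2192  5.715 ] 0.14991217546128027 4.7833
```

View pics/3s.png

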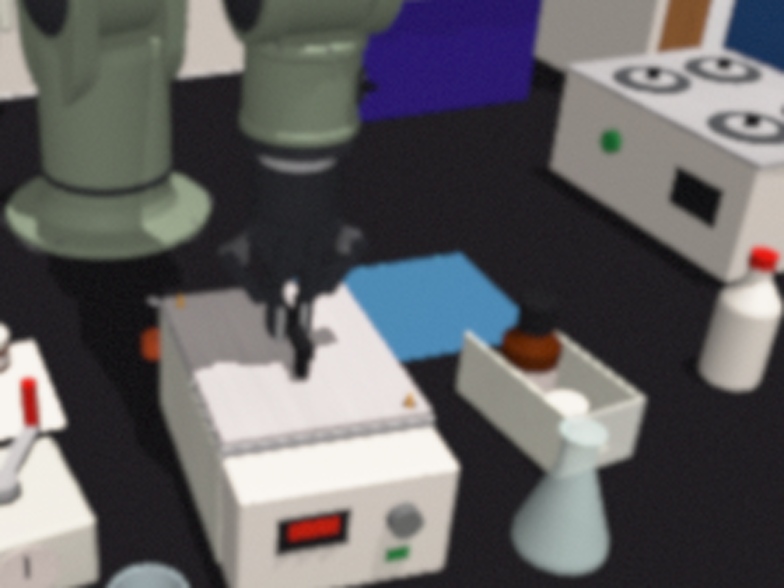

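```bash
python3 - <<'E'
from h import *
np.set_printoptions(precision=4,suppress=True)
g=np.load("grasp_cover.npy")
ctrl.movel(g[:3]+[0,0,.04],velocity=.08)
ctrl.movel(g[:3]+[0,0,.14],velocity=.2)
s=ctrl.get_state();print(s["wrist_force"],s["ft_torque"],s["grip_width"])
snap("scene","4s",(150,0,480,310),2)
ctrl.move_to([.3646,.2642,.22],rotdown(-.058))
snap("wrist","4w");snap("scene","4s2",(150,0,480,310),2)
print(ctrl.get_state()["time"])
E
```

```text
[-1.1193 -0.4104 -4.5037] [-0.0308  0.0426  0.0309] 0.1548791195981249
8.175
```

View pics/4s2.png

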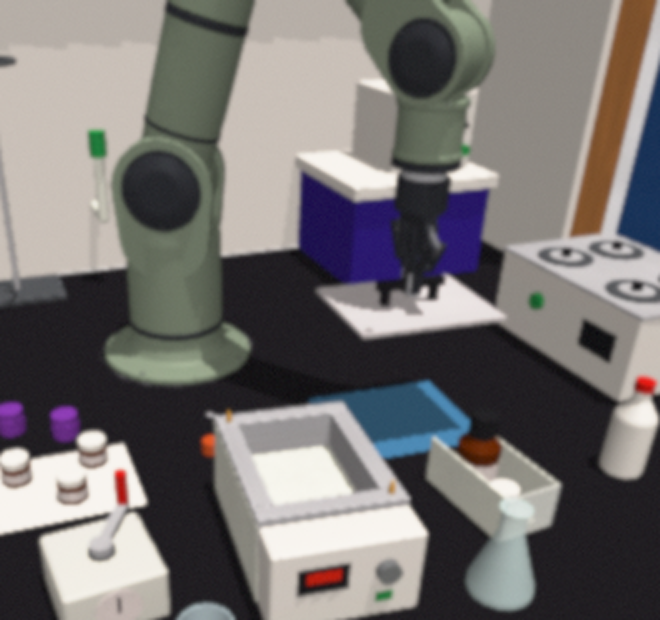

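View pics/4w.png

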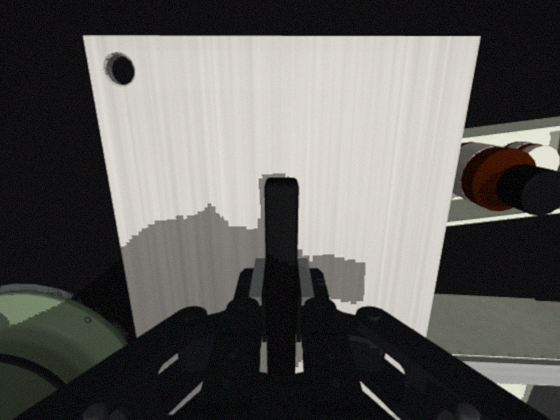

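```bash
python3 - <<'E'
from h import *
np.set_printoptions(precision=4,suppress=True)
rt=rotdown(-.058)
ctrl.movel([.3646,.2642,.04],velocity=.15,rot=rt)
print(ctrl.movel([.3646,.2642,.0195],velocity=.03,rot=rt,until_force=6))
s=ctrl.get_state();print(s["eef_pos"],s["wrist_force"]);np.save("place_cover.npy",np.r_[s["eef_pos"],s["tcp_rot"]])
ctrl.set_gripper(.55)
ctrl.movel([.3646,.2642,.10],velocity=.15,rot=rt)
ctrl.set_gripper(1.)
ctrl.movel([.3646,.2642,.25],velocity=.25,rot=rt)
snap("wrist","5w");print(ctrl.get_state()["time"])
E
```

```text
True
[0.3645 0.2642 0.0222] [-1.1224 -0.1429 14.4729]
12.4667
```

View pics/5w.png

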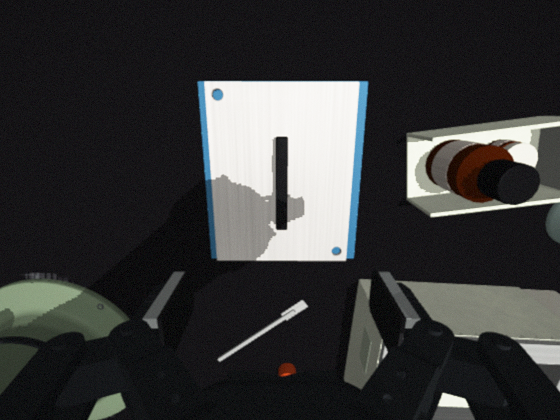

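```bash
python3 - <<'E'
from h import *
np.set_printoptions(precision=4,suppress=True)
d=np.load("pics/5w.npz");c=(ctrl.camera_params("wrist"),d["T"])
print("cap5w",ray("wrist",(514,182),.126,c))
print("wash",ray("top",(145,187),0.0),ray("top",(132,180),.15))
print("stove",ray("top",(112,222),0.08),ray("top",(111,320),.08))
rt=rotdown(1.665)
ctrl.move_to([.5745,.270,.27],rt)
im,c=snap("wrist","6w")
E
```

```text
cap5w [0.5723 0.2731 0.126 ]
wash [0.5966 0.5107 0.    ] [0.6028 0.5109 0.15  ]
stove [0.4556 0.6107 0.08  ] [0.0914 0.6123 0.08  ]
```

View pics/6w.png

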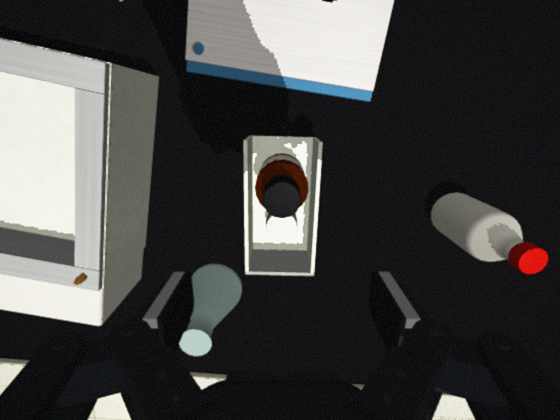

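```bash
python3 - <<'E'
from h import *
np.set_printoptions(precision=4,suppress=True)
d=np.load("pics/6w.npz");c=(ctrl.camera_params("wrist"),d["T"])
p=ray("wrist",(282,198),.126,c);print(p)
print("bay",[ray("wrist",q,.07,c)[:2] for q in [(244,138),(321,138),(316,275),(246,275)]])
rt=rotdown(1.665)
x,y=(np.array([.5745,.270])+p[:2])/2
ctrl.movel([x,y,.16],velocity=.2,rot=rt)
print(ctrl.movel([x,y,.095],velocity=.08,rot=rt,until_force=10))
ctrl.set_gripper(0)
s=ctrl.get_state();print(s["grip_width"],s["wrist_force"],s["eef_pos"])
ctrl.movel([x,y,.13],velocity=.06,rot=rt)
ctrl.movel([x,y,.21],velocity=.15,rot=rt)
snap("scene","7s",(230,60,480,310),2.3)
s=ctrl.get_state();print(s["grip_width"],s["wrist_force"],s["eef_pos"])
E
```

```text
[0.5743 0.2709 0.126 ]
bay [array([0.5263, 0.225 ]), array([0.5185, 0.3083]), array([0.6858, 0.3247]), array([0.694, 0.237])]
False
0.4271909235779077 [-1.593  -0.8159  7.0767] [0.5745 0.2705 0.0955]
0.4272076596799364 [ 0.2933  0.2904 -3.7831] [0.5738 0.2702 0.2087]
```

View pics/7s.png

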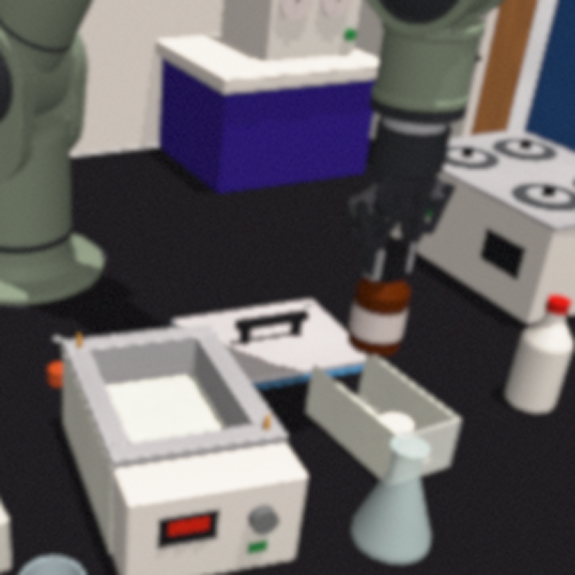

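```bash
python3 - <<'E'
from h import *
np.set_printoptions(precision=4,suppress=True)
rt=rotdown(1.665)
ctrl.movel([.47,.455,.21],velocity=.2,rot=rt)
ctrl.movel([.47,.455,.105],velocity=.12,rot=rt)
print(ctrl.movel([.47,.455,.089],velocity=.03,rot=rt,until_force=5))
s=ctrl.get_state();print(s["eef_pos"],s["wrist_force"])
ctrl.set_gripper(.7)
ctrl.wait(.2)
ctrl.movel([.47,.455,.25],velocity=.2,rot=rt)
snap("wrist","8w")
# above jar D
ctrl.move_to([.629,.276,.22],rotdown(.095))
ctrl.set_gripper(.66)
snap("wrist","8w2");snap("scene","8s",(230,60,480,310),2.3)
print(ctrl.get_state()["time"])
E
```

```text
True
[0.4699 0.455  0.0915] [-0.4695 -1.1382  8.9243]
23.3833
```

View pics/8w2.png

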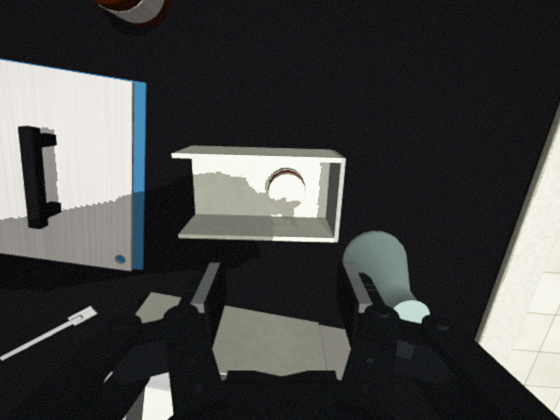

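View pics/8s.png

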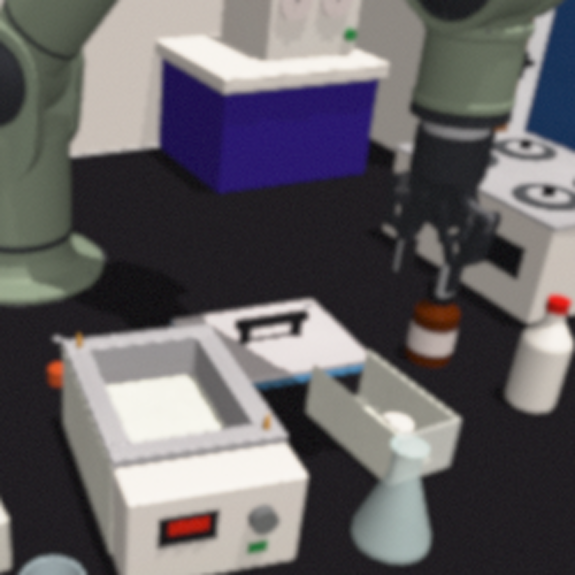

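```bash
python3 - <<'E'
from h import *
np.set_printoptions(precision=4,suppress=True)
d=np.load("pics/8w2.npz");c=(ctrl.camera_params("wrist"),d["T"])
save("8z",d["im"],(160,130,360,260),4)
for q in [(286,189)]:print(ray("wrist",q,.044,c))
print("bay",[ray("wrist",q,.07,c)[:2] for q in [(174,155),(344,158),(339,241),(180,236)]])
print("expected from bay: ")
E
```

```text
[0.6346 0.2791 0.044 ]
bay [array([0.5246, 0.3079]), array([0.6852, 0.3209]), array([0.6939, 0.2358]), array([0.5299, 0.2252])]
expected from bay:
```

View pics/8z.png

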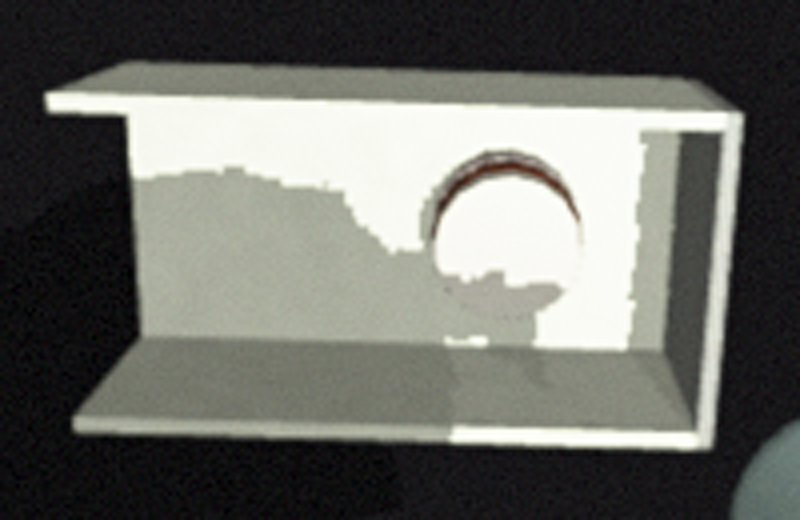

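```bash
python3 - <<'E'
from h import *
np.set_printoptions(precision=4,suppress=True)
rt=rotdown(.08)
x,y=.635,.2785
ctrl.movel([x,y,.12],velocity=.2,rot=rt)
ctrl.movel([x,y,.06],velocity=.1,rot=rt)
snap("wrist","9w")
print(ctrl.movel([x,y,.010],velocity=.06,rot=rt,until_force=6))
s=ctrl.get_state();print(s["eef_pos"],s["wrist_force"],s["time"])
snap("wrist","9w2")
E
```

```text
True
[0.6352 0.2785 0.0236] [-8.0596 -1.9616 18.0282] 25.45
```

View pics/9w2.png

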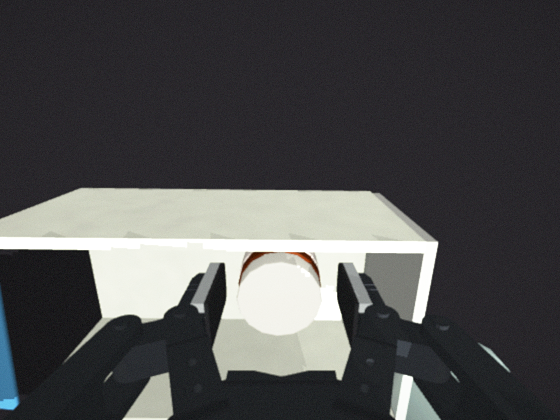

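```bash
python3 - <<'E'
from h import *
np.set_printoptions(precision=4,suppress=True)
rt=rotdown(.08)
x,y=.634,.2785
ctrl.movel([x,y,.030],velocity=.1,rot=rt)
ctrl.set_gripper(.57)
print(ctrl.movel([x,y,.012],velocity=.05,rot=rt,until_force=6))
s=ctrl.get_state();print(s["eef_pos"],s["wrist_force"],s["grip_width"])
snap("wrist","10w")
E
```

```text
True
[0.635  0.2788 0.0228] [-6.4089 -1.7311 16.5324] 0.5689398681179961
```

View pics/10w.png

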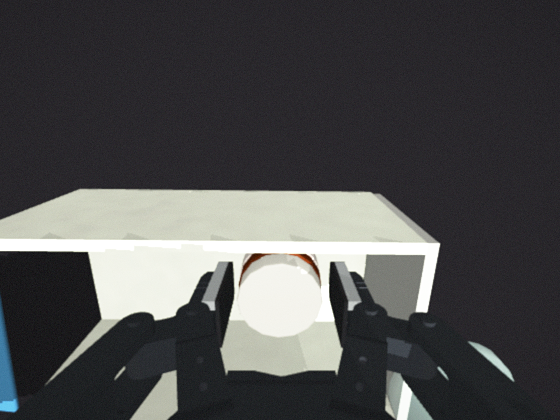

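```bash
python3 - <<'E'
from h import *
np.set_printoptions(precision=4,suppress=True)
rt=rotdown(.08)
x,y=.634,.2785
ctrl.movel([x,y,.0242],velocity=.05,rot=rt)
ctrl.set_gripper(0)
s=ctrl.get_state();print(s["eef_pos"],s["wrist_force"],s["grip_width"])
ctrl.movel([x,y,.05],velocity=.05,rot=rt)
ctrl.movel([x,y,.22],velocity=.2,rot=rt)
s=ctrl.get_state();print(s["eef_pos"],s["wrist_force"],s["grip_width"],s["time"])
snap("wrist","11w");snap("scene","11s",(230,60,480,310),2.3)
E
```

```text
[0.6338 0.2785 0.0241] [-2.67    0.0422  6.6755] 0.45619836416527204
[0.6334 0.2784 0.2188] [ 0.3889 -0.6411 -1.2724] 0.4563069552938668 28.5
```

View pics/11w.png

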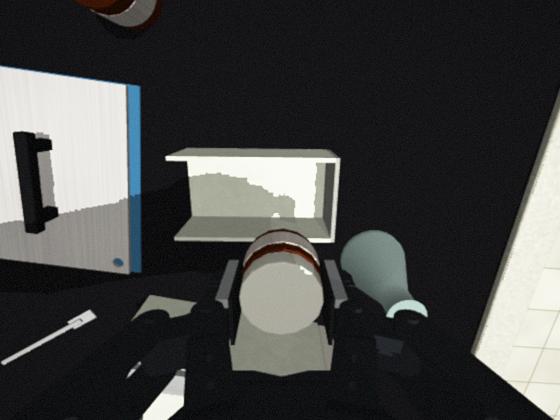

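View pics/11s.png

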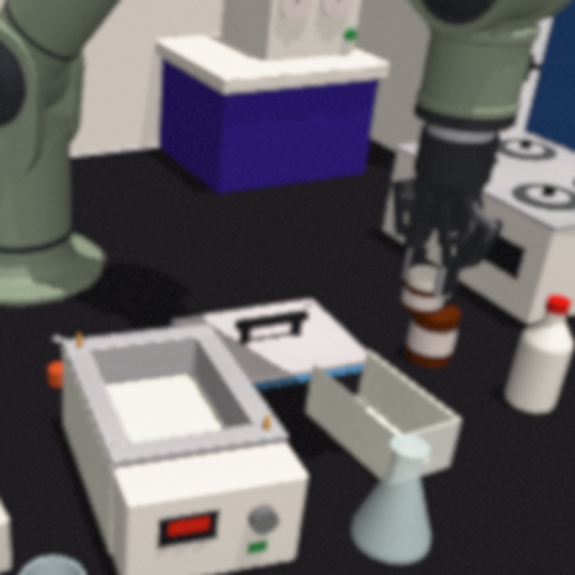

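```bash
cat >> h.py <<'E'
BC=np.array([.5717,.0045]);BY=-.112
def bw(x,y):
    c,s=np.cos(BY),np.sin(BY);return BC+np.array([c*x-s*y,s*x+c*y])
def place(x,y,off):
    """off: TCP height above jar bottom"""
    p=bw(x,y);rt=rotdown(BY)
    ctrl.move_to([*p,.22],rt)
    ctrl.movel([*p,.075+off],velocity=.15,rot=rt)
    hit=ctrl.movel([*p,.062+off],velocity=.03,rot=rt,until_force=4)
    s=ctrl.get_state();print("place",hit,s["eef_pos"],"exp z",.066+off,s["wrist_force"])
    ctrl.set_gripper(.58);ctrl.wait(.15)
    ctrl.movel([*p,.22],velocity=.2,rot=rt)
E
python3 - <<'E'
from h import *
np.set_printoptions(precision=4,suppress=True)
place(45,32,.0201) if 0 else place(.045,.032,.0201)
snap("wrist","12w");print(ctrl.get_state()["time"])
ctrl.move_to([.40,-.26,.30],rotdown(0))
ctrl.set_gripper(.8)
snap("wrist","12w2")
E
```

```text
place True [0.6204 0.0314 0.0861] exp z 0.08610000000000001 [-1.5282 -1.0351 12.5135]
32.225
```

View pics/12w.png

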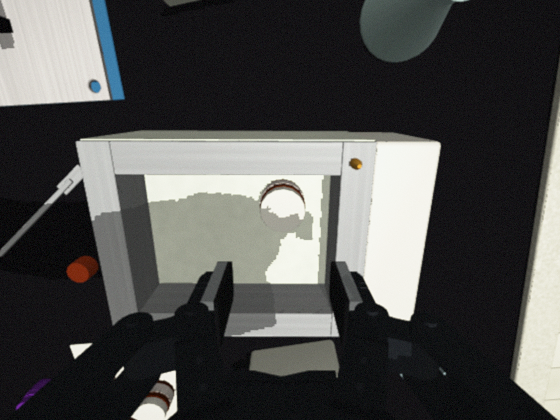

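View pics/12w2.png

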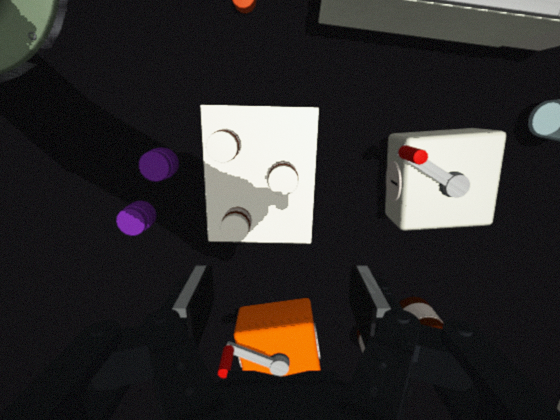

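```bash
cat >> h.py <<'E'
def pick(x,y,a,zb=.003,off=.018):
    rt=rotdown(a)
    ctrl.movel([x,y,.10],velocity=.2,rot=rt)
    hit=ctrl.movel([x,y,zb+off],velocity=.08,rot=rt,until_force=6)
    s=ctrl.get_state();print("pick",hit,s["eef_pos"],s["wrist_force"])
    ctrl.set_gripper(0)
    s=ctrl.get_state();print("grip",s["grip_width"],s["eef_pos"])
    ctrl.movel([x,y,.06],velocity=.06,rot=rt)
    ctrl.movel([x,y,.22],velocity=.2,rot=rt)
    s=ctrl.get_state();print("lift",s["grip_width"],s["wrist_force"],s["time"])
E
python3 - <<'E'
from h import *
np.set_printoptions(precision=4,suppress=True)
d=np.load("pics/12w2.npz");c=(ctrl.camera_params("wrist"),d["T"])
save("12z",d["im"],(190,90,340,260),3.5)
for q in [(223,146),(282,180),(235,223)]:print(ray("wrist",q,.043,c))
print("timer",ray("wrist",(457,184),.083,c),ray("wrist",(407,153),.127,c),ray("wrist",(420,157),.1,c))
E
```

```text
[ 0.3269 -0.222   0.043 ]
[ 0.4024 -0.2661  0.043 ]
[ 0.3374 -0.3268  0.043 ]
timer [ 0.6116 -0.262   0.083 ] [ 0.5293 -0.2198  0.127 ] [ 0.5552 -0.2276  0.1   ]
```

View pics/12z.png

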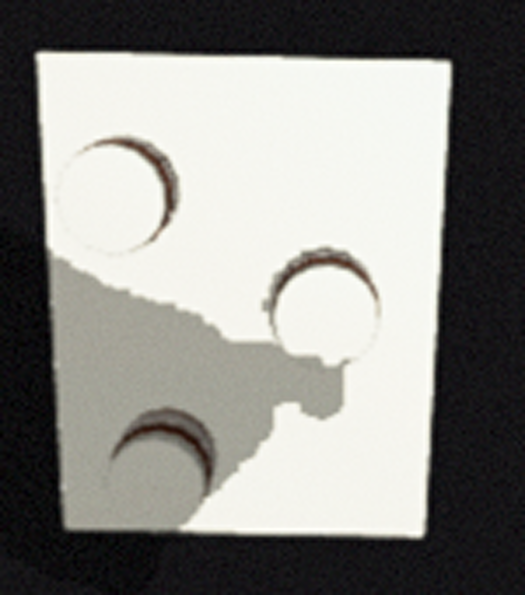

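```bash
python3 - <<'E'
from h import *
np.set_printoptions(precision=4,suppress=True)
pick(.402,-.2645,0)
snap("wrist","13w")
place(-.045,-.032,.018)
snap("wrist","13w1")
ctrl.move_to([.335,-.28,.24],rotdown(0))
ctrl.set_gripper(.8)
snap("wrist","13w2");snap("top","13t");print(ctrl.get_state()["time"])
E
```

```text
pick False [ 0.4022 -0.2647  0.0214] [0.6513 0.6341 0.3515]
grip 0.4562485147676238 [ 0.4023 -0.2645  0.0217]
lift 0.458603864460161 [-0.2289 -0.3604 -0.6449] 38.425
place True [ 0.5239 -0.0221  0.0848] exp z 0.084 [-3.5468  1.0269 13.4302]
43.8167
```

View pics/13w1.png

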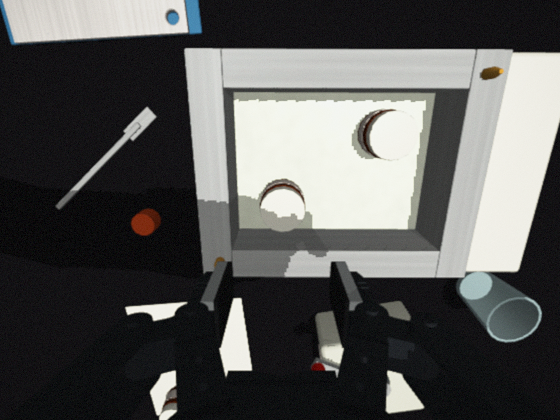

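View pics/13w2.png

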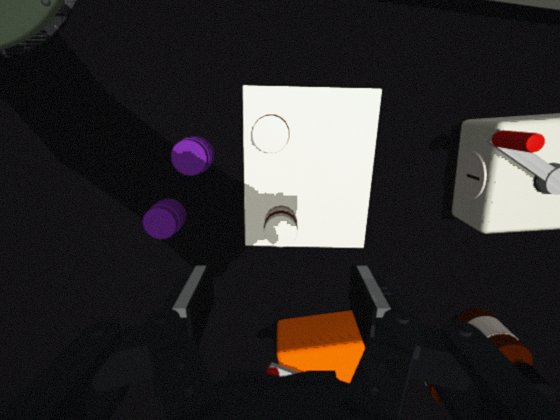

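```bash
python3 - <<'E'
from h import *
np.set_printoptions(precision=4,suppress=True)
d=np.load("pics/13w2.npz");c=(ctrl.camera_params("wrist"),d["T"])
a=ray("wrist",(270,134),.043,c);b=ray("wrist",(281,229),.043,c);print(a,b)
pick(b[0],b[1],0)
place(.045,-.032,.018)
snap("wrist","14w1")
ctrl.move_to([.325,-.24,.24],rotdown(0))
ctrl.set_gripper(.8)
snap("wrist","14w2");print(ctrl.get_state()["time"])
E
```

```text
[ 0.3243 -0.2228  0.043 ] [ 0.3363 -0.3322  0.043 ]
pick False [ 0.3364 -0.3324  0.0214] [ 0.3657 -0.577  -0.3421]
grip 0.45847705118873966 [ 0.3365 -0.3323  0.0217]
lift 0.45861806976527414 [-0.1195 -0.4602 -1.3422] 47.9917
place True [ 0.6133 -0.0322  0.0849] exp z 0.084 [-2.216   1.2932 11.6806]
53.8583
```

View pics/14w1.png

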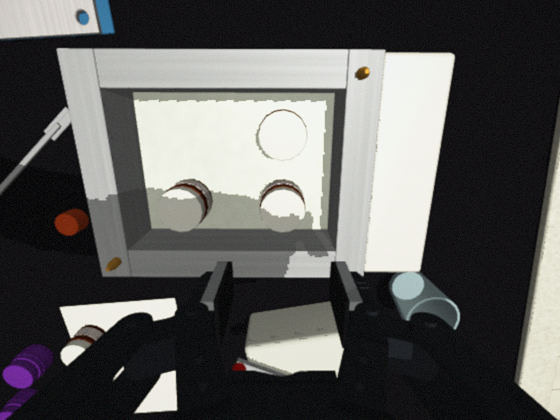

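View pics/14w2.png

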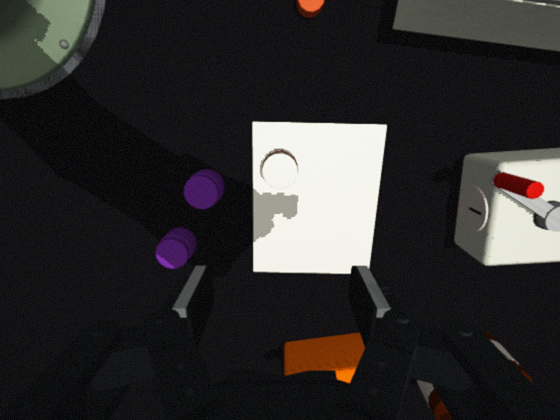

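```bash
python3 - <<'E'
from h import *
np.set_printoptions(precision=4,suppress=True)
d=np.load("pics/14w2.npz");c=(ctrl.camera_params("wrist"),d["T"])
b=ray("wrist",(280,170.5),.043,c);print(b)
pick(b[0],b[1],0)
place(-.045,.032,.018)
ctrl.movel([*bw(-.02,0),.30],velocity=.25)
snap("wrist","15w");snap("top","15t",(170,110,450,310),2.8);snap("scene","15s",(10,100,500,350),1.6);print(ctrl.get_state()["time"])
E
```

```text
[ 0.325  -0.2225  0.043 ]
pick False [ 0.3252 -0.2226  0.0213] [ 0.2841  0.4383 -0.1878]
grip 0.4612109205276959 [ 0.3252 -0.2225  0.0216]
lift 0.4558932652923935 [-0.1321 -0.2203 -1.1213] 57.9833
place True [0.531  0.0416 0.0848] exp z 0.084 [-2.9885  0.3207 12.9842]
62.5083
```

View pics/15w.png

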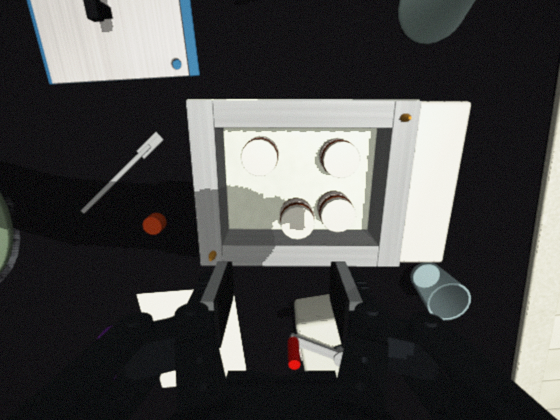

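View pics/15t.png

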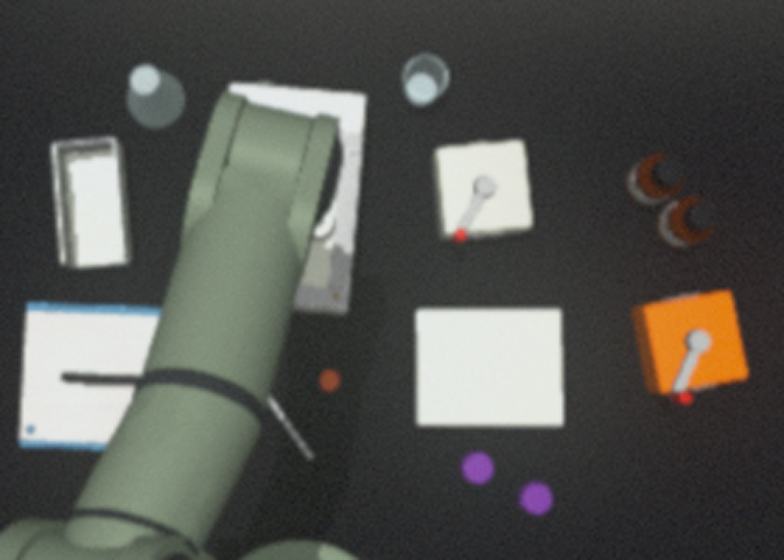

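View pics/15s.png

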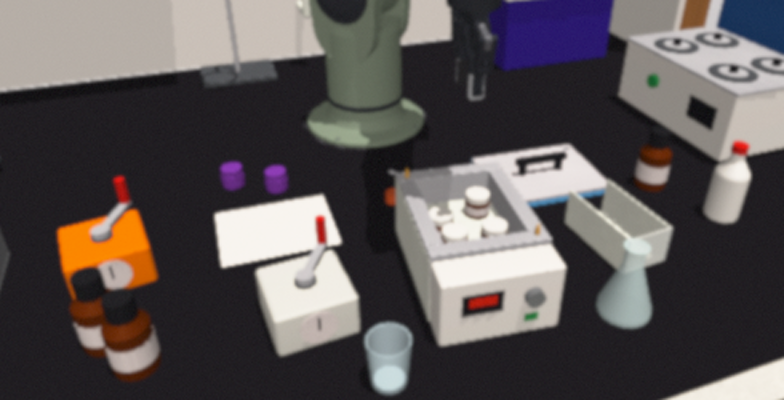

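```bash
python3 - <<'E'
from h import *
d=np.load("pics/15s.npz");save("16z",d["im"],(235,190,375,300),5.5)
d=np.load("pics/15w.npz");save("16w",d["im"],(180,90,420,280),3.3)
E
```

```text
(no output)
```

View pics/16z.png

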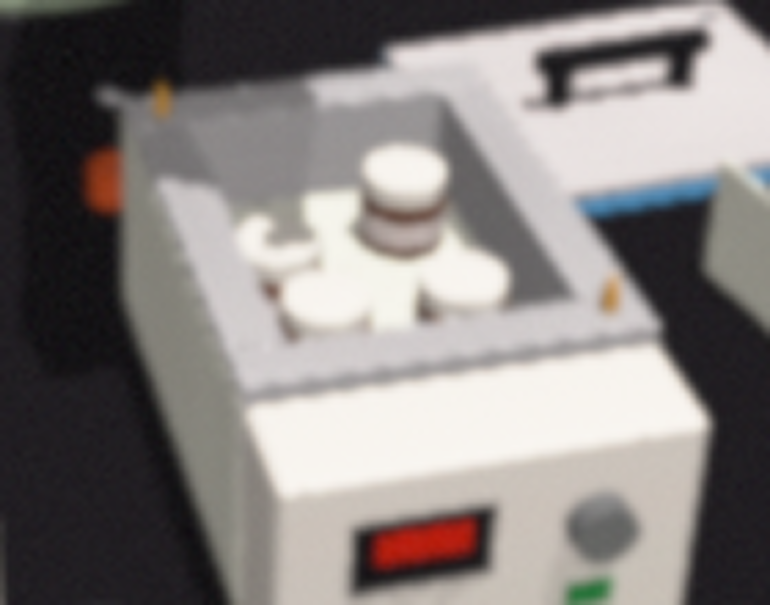

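View pics/16w.png

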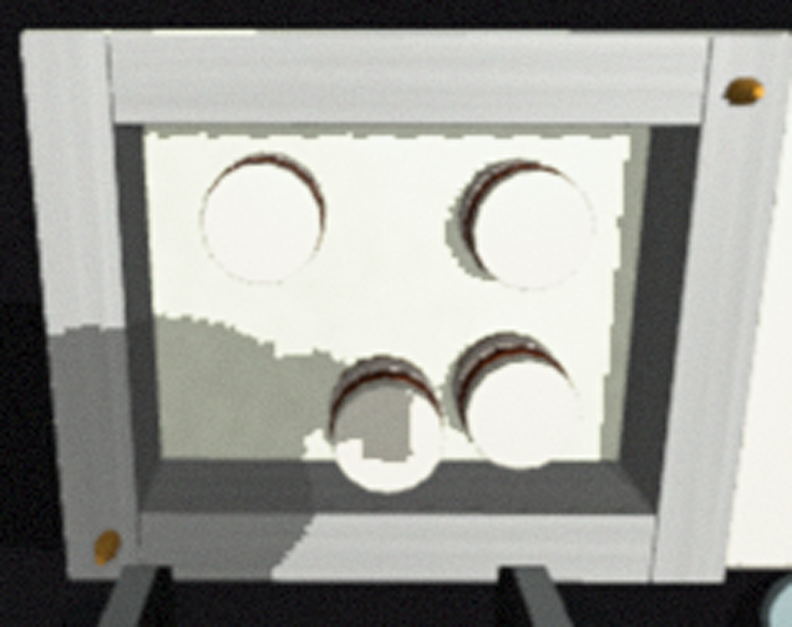

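```bash
python3 - <<'E'
from h import *
np.set_printoptions(precision=4,suppress=True)
d=np.load("pics/15w.npz");c=(ctrl.camera_params("wrist"),d["T"])
ca,sa=np.cos(BY),np.sin(BY)
for q in [(259,156),(341,159),(297,219),(338,216)]:
    w=ray("wrist",q,.106,c)[:2]-BC; print(np.array([ca*w[0]+sa*w[1],-sa*w[0]+ca*w[1]]))
p=np.load("place_cover.npy")
ctrl.move_to([p[0],p[1],.22],rotdown(-.058))
ctrl.set_gripper(.6)
snap("wrist","17w")
ctrl.movel([p[0],p[1],.06],velocity=.2,rot=rotdown(-.058))
print(ctrl.movel(p[:3],velocity=.06,rot=rotdown(-.058),until_force=8))
ctrl.set_gripper(0)
s=ctrl.get_state();print(s["eef_pos"],p,s["grip_width"],s["wrist_force"])
ctrl.movel(p[:3]+[0,0,.03],velocity=.06,rot=rotdown(-.058))
ctrl.movel([p[0],p[1],.27],velocity=.2,rot=rotdown(-.058))
g=np.load("grasp_cover.npy")
ctrl.move_to([g[0],g[1],.27],rotdown(1.459))
s=ctrl.get_state();print(s["eef_pos"],s["wrist_force"],s["ft_torque"],s["time"])
snap("wrist","17w2");snap("scene","17s",(200,50,480,310),2.3)
E
```

```text
[-0.0433  0.0339]
[0.0459 0.0306]
[-0.0009 -0.0387]
[ 0.0464 -0.035 ]
False
[0.3645 0.2644 0.0225] [ 0.3645  0.2642  0.0222  0.0457  1.5707 -0.0456] 0.15300162745206572 [-0.9947 -1.0655  9.1004]
[0.5719 0.0048 0.2698] [ 1.1724  0.2211 -3.9295] [-0.0046  0.0161  0.0323] 69.95
```

View pics/17w2.png

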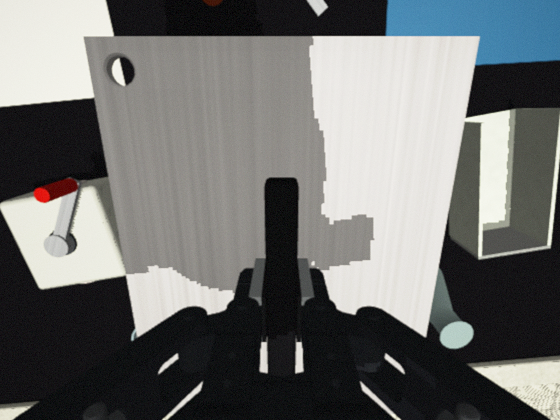

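View pics/17s.png

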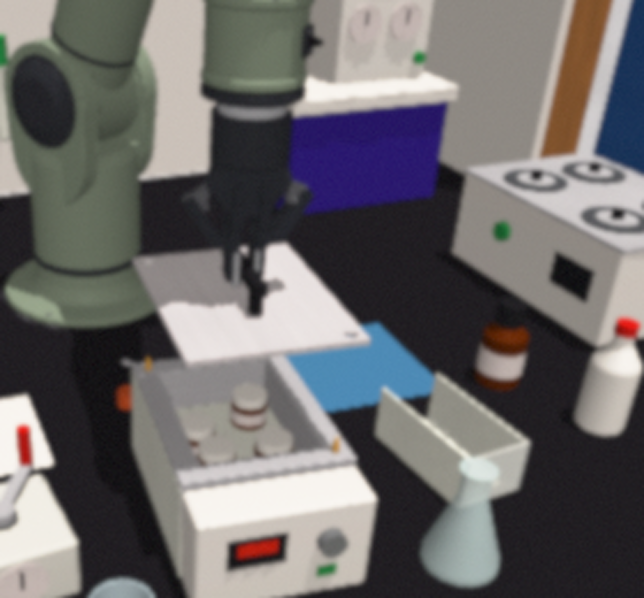

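```bash
python3 - <<'E'
from h import *
np.set_printoptions(precision=4,suppress=True)
g=np.load("grasp_cover.npy");rt=rotdown(1.459)
ctrl.movel([g[0],g[1],.165],velocity=.12,rot=rt)
print(ctrl.movel([g[0],g[1],.137],velocity=.03,rot=rt,until_force=6))
s=ctrl.get_state();print(s["eef_pos"],g,s["wrist_force"],s["ft_torque"],s["time"])
snap("scene","18s",(220,150,400,310),3.6)
E
```

```text
True
[0.5719 0.0042 0.1396] [ 0.5721  0.0042  0.1392 -1.1264  1.2598  1.1262] [-2.7821  1.0058 11.2952] [ 0.1389  0.5087 -0.0306] 71.8667
```

View pics/18s.png

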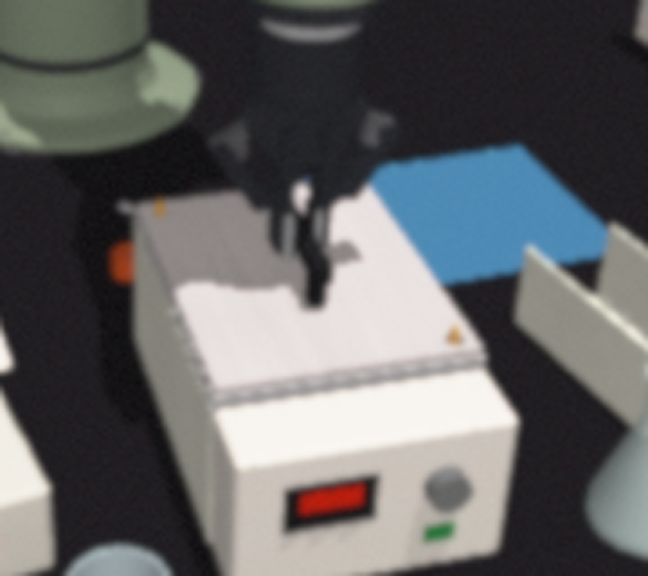

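```bash
python3 - <<'E'
from h import *
np.set_printoptions(precision=4,suppress=True)
g=np.load("grasp_cover.npy");rt=rotdown(1.459)
ctrl.set_gripper(.5);ctrl.wait(.2)
ctrl.movel([g[0],g[1],.20],velocity=.12,rot=rt)
ctrl.movel([g[0],g[1],.34],velocity=.25,rot=rt)
snap("wrist","19w")
ctrl.set_gripper(.6)
ctrl.move_to([.542,-.221,.26],rotdown(1.63))
print(ctrl.get_state()["time"])
snap("wrist","19w2");snap("scene","19s",(80,60,430,330),2.2)
E
```

```text
75.125
```

View pics/19w.png

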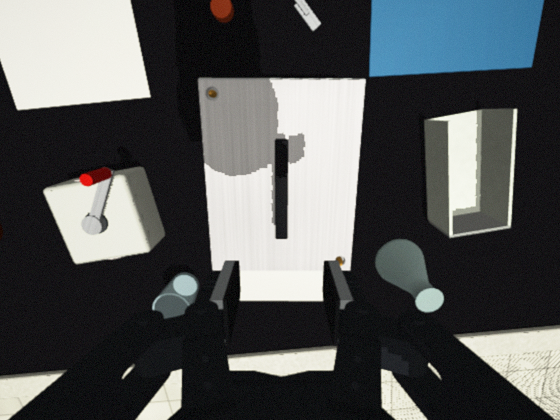

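View pics/19w2.png

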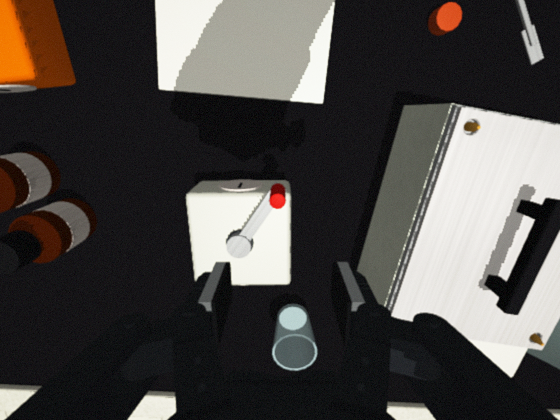

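View pics/19s.png

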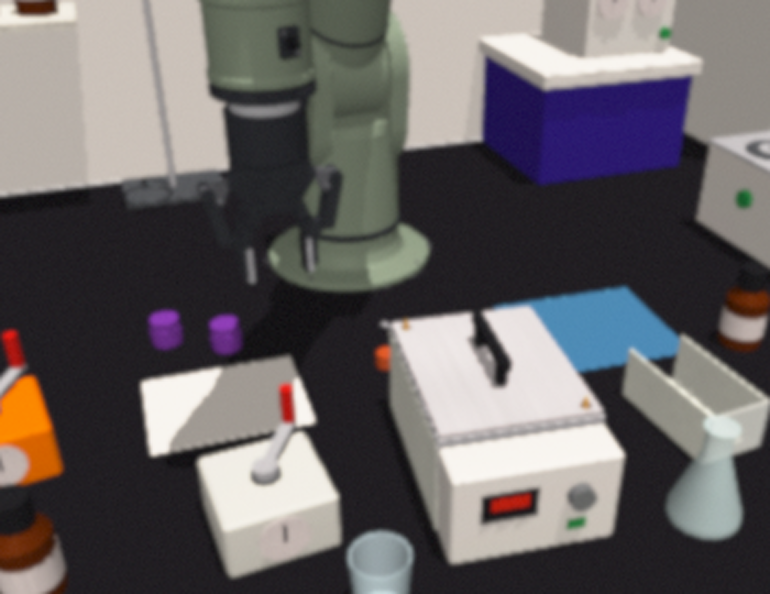

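```bash
python3 - <<'E'
from h import *
np.set_printoptions(precision=4,suppress=True)
d=np.load("pics/19w2.npz");c=(ctrl.camera_params("wrist"),d["T"]);im=d["im"].astype(int)
m=(im[...,0]>150)&(im[...,1]<50)&(im[...,2]<50);m[:150]=0;m[:,:240]=0;m[:,320:]=0
ys,xs=np.where(m);print(xs.min(),xs.max(),ys.min(),ys.max(),xs.mean(),ys.mean())
print("mid",ray("wrist",(xs.mean(),ys.mean()),.106,c),"top",ray("wrist",(278,202),.127,c))
print("piv",ray("wrist",(239,245),.085,c))
print("box",[ray("wrist",q,.07,c)[:2] for q in [(188,193),(290,190),(291,284),(195,285)]])
save("20z",d["im"],(180,170,310,300),4.5)
E
```

```text
270 284 193 207 276.8 200.2875
mid [ 0.5487 -0.2238  0.106 ] top [ 0.5442 -0.2227  0.127 ]
piv [ 0.6097 -0.2634  0.085 ]
box [array([ 0.5565, -0.3232]), array([ 0.5462, -0.2096]), array([ 0.6655, -0.2   ]), array([ 0.674 , -0.3186])]
```

View pics/20z.png

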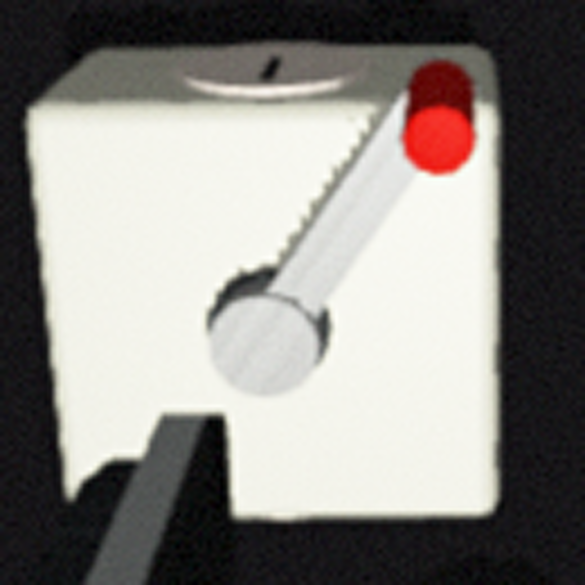

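```bash
cat >> h.py <<'E'
PV=np.array([.6103,-.2628]);TH0=2.60;TJ=1.63
def stroke(tag,lead=.013,open_=.5):
    n=np.array([np.cos(TJ),np.sin(TJ)]);rt=rotdown(TJ)
    P=lambda t:PV+.08*np.array([np.cos(t),np.sin(t)])
    ctrl.set_gripper(open_)
    h=P(TH0)
    ctrl.movel([*h,.16],velocity=.2,rot=rt)
    hit=ctrl.movel([*h,.092],velocity=.08,rot=rt,until_force=8)
    print("down",hit,ctrl.get_state()["eef_pos"])
    if hit: return
    for t in np.linspace(2.60,3.65,6):
        if ctrl.movel([*(P(t)-lead*n),.092],velocity=.06,rot=rt,until_force=20): print("force at",t);break
    hit=ctrl.movel([*(P(3.95)-lead*n),.092],velocity=.025,rot=rt,until_force=7)
    s=ctrl.get_state();q=s["eef_pos"][:2]+lead*n-PV
    print("stop",hit,"theta",np.arctan2(q[1],q[0])%(2*np.pi)-TH0,np.linalg.norm(q),s["wrist_force"],s["time"])
    ctrl.wait(.3)
    snap("scene",tag+"a",(80,60,430,330),2.2);snap("wrist",tag+"w")
    ctrl.movel([*s["eef_pos"][:2],.19],velocity=.15,rot=rt)
    ctrl.wait(.8)
    snap("scene",tag+"b",(80,60,430,330),2.2)
    print(ctrl.get_state()["time"])
E
python3 - <<'E'
from h import *
np.set_printoptions(precision=4,suppress=True)
stroke("21")
E
```

```text
down False [ 0.542  -0.2217  0.0924]
stop True theta 1.25176861395386 0.0788988688901327 [-1.2993  5.8297  3.2958] 80.35
82.4083
```

View pics/21a.png

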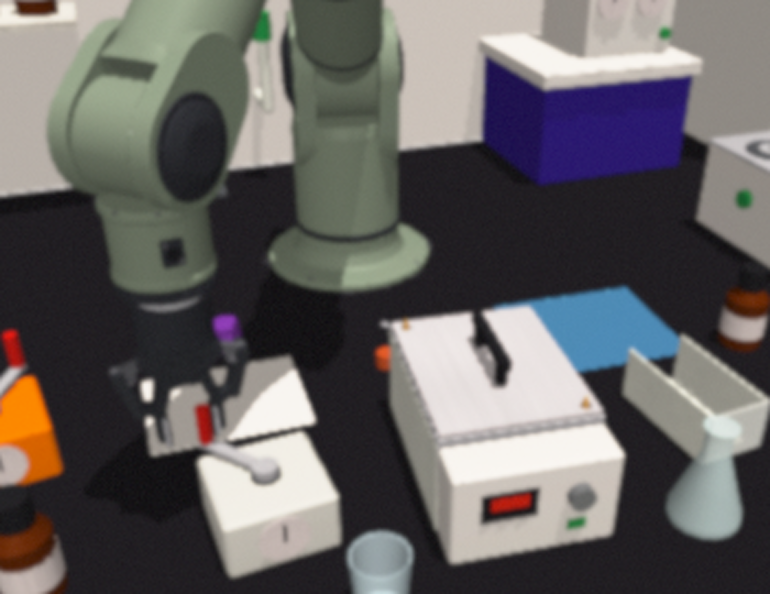

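View pics/21w.png

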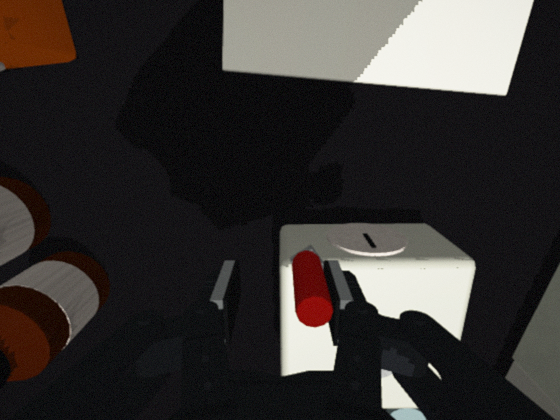

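View pics/21b.png

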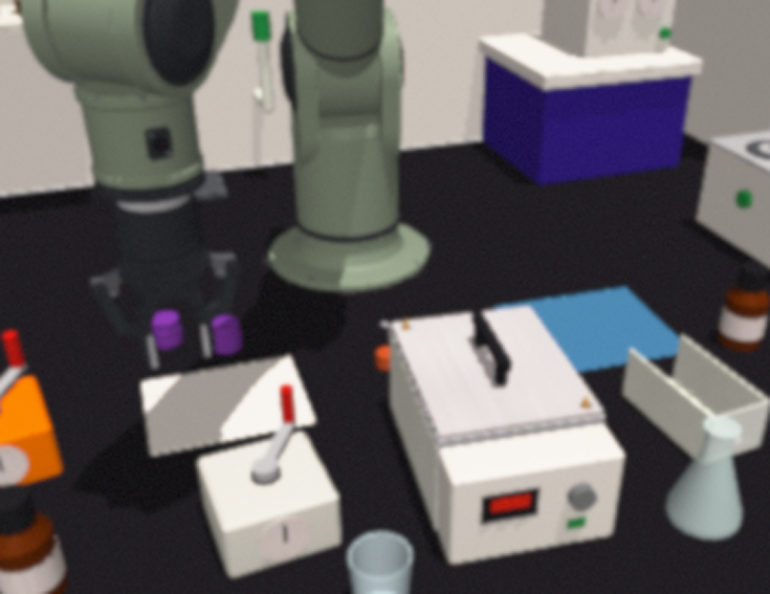

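```bash
sed -i 's/until_force=7)/until_force=14)/; s/P(3.95)/P(4.02)/' h.py; python3 - <<'E'
from h import *
np.set_printoptions(precision=4,suppress=True)
c=cam("scene")
for f in("21a","21b","19s"):
    im=np.load(f"pics/{f}.npz")["im"].astype(int)
    m=(im[...,0]>130)&(im[...,1]<60)&(im[...,2]<60);m[:225]=0;m[:,:150]=0;m[:,260:]=0
    n,l,s,ce=cv2.connectedComponentsWithStats(m.astype(np.uint8));print(f,s[1:].tolist(),ce[1:])
for dt in(0,1.1,1.15,1.2,1.25): print(dt,proj("scene",[*(PV+.08*np.array([np.cos(TH0+dt),np.sin(TH0+dt)])),.106],c))
stroke("22")
stroke("23")
E
```

```text
21a [[252, 225, 3, 3, 3], [170, 244, 6, 17, 75]] [[253.     226.    ]
 [172.3333 252.4267]]
21b [[252, 225, 3, 3, 3], [209, 236, 4, 15, 45]] [[253.     226.    ]
 [210.2222 243.2444]]
19s [[252, 225, 3, 3, 3], [208, 236, 5, 15, 58]] [[253.     226.    ]
 [209.8448 243.0862]]
0 [211.1754 242.513 ]
1.1 [176.0143 249.8595]
1.15 [174.7102 250.691 ]
1.2 [173.4587 251.5576]
1.25 [172.263  252.4576]
down False [ 0.542  -0.2217  0.0924]
stop True theta 1.2634909471481781 0.07798009475553988 [-2.5845  6.6385  4.941 ] 87.6417
89.7
down False [ 0.542  -0.2217  0.0924]
stop True theta 1.2638535083011782 0.07793153886088484 [-2.1449  8.0513  5.4191] 94.9333
96.9917
```

View pics/23a.png

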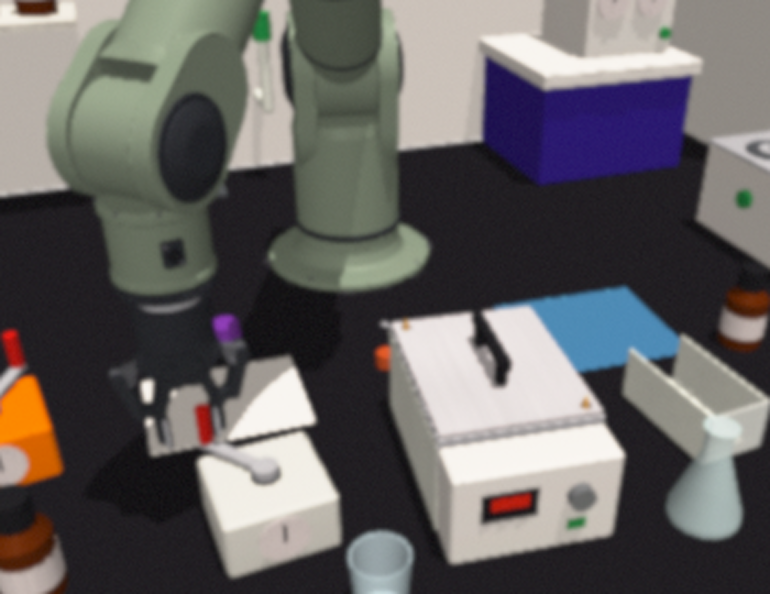

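View pics/23b.png

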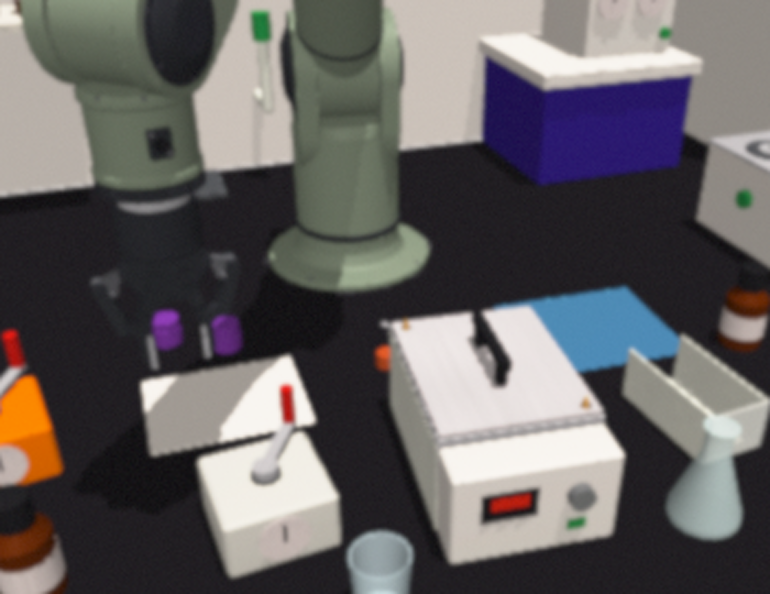

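```bash
python3 - <<'E'
from h import *
s=ctrl.get_state();p=s["eef_pos"]
ctrl.movel([p[0],p[1],.32],velocity=.2)
ctrl.move_to([.40,-.30,.40],rotdown(1.0))
snap("top","24t",(70,110,450,310),2.1);snap("scene","24s",(60,100,500,350),1.8)
m=np.load("pics/23b.npz")["im"].astype(int)
im=np.load("pics/24s.npz")["im"].astype(int)
k=(im[...,0]>130)&(im[...,1]<60)&(im[...,2]<60);k[:225]=0;k[:,:150]=0;k[:,250:]=0
ys,xs=np.where(k);print(xs.mean(),ys.mean(),ctrl.get_state()["time"])
E
```

```text
210.2608695652174 243.30434782608697 98.625
```

View pics/24t.png

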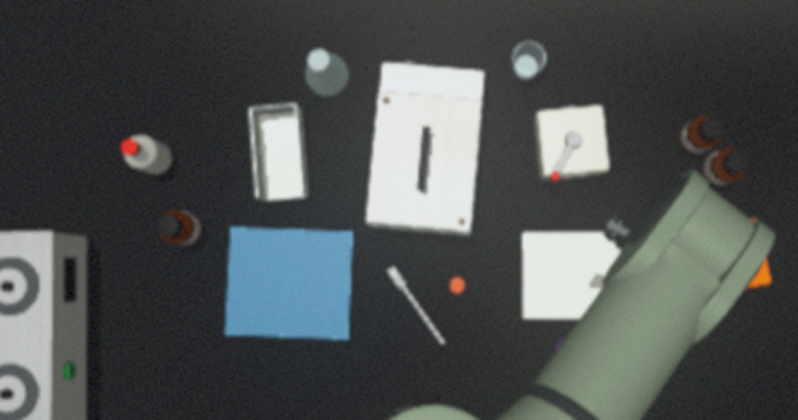

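View pics/24s.png

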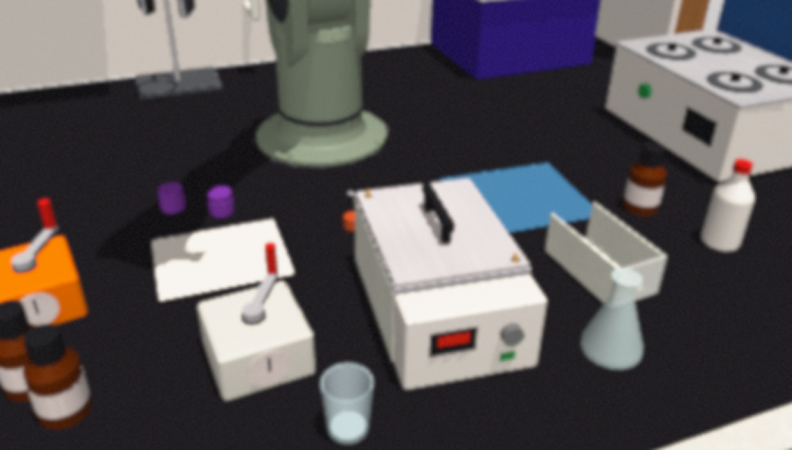

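Both views show the cover seated over both pins, the bottle upright on the bench, the lever home, nothing knocked over, and the arm clear of everything.

```bash
python3 -c "
from workcell import ctrl
print(ctrl.close_job())"
```

```text
the job is handed in; nothing more can be done
None
```

The whole job is done and was handed in at about 99 s of the 210 s allowed. No verdict was reported.

- **Cover off:** I lifted the cover off the bath and laid it flat on the blue mat.
- **Bottle:** I stood the big bottle upright on the bench between the bay and the stove.
- **Jars:** I put all four jars upright in the well: the hidden one and the three on the sample mat.
- **Cover back:** The cover is back over both pins. The arm's height at contact (0.1396 m) was within 0.4 mm of where it was when I first gripped the seated cover (0.1392 m), and both pins show through the holes.
- **Timer:** I gave three strokes, one more than the minimum. I checked the first and third strokes by eye at the stop; the second stopped by force at the same arm position as the third. The post was back at its starting place after each release I checked, and in the final picture.

**What did not go cleanly**
- **Bay contact:** while reaching for the hidden jar, the gripper touched the back wall of the bay twice, with a wrist force of about 20 N at most. I gripped that jar higher up instead.
- **Moved jar:** one jar was found about 4 cm along the well from where I had put it, still upright and clear of the others, so I left it there.
- **Lever angle:** from the arm's position I got about 1.26 rad at the stop against the nominal 1.2. I put this down to pad and calibration offset.

The final pictures show nothing knocked over and the arm touching nothing.

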